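# Switch the spice grinder off and hover its bowl over the seat

### The job

The spice grinder is still switched on: first turn its selector knob clockwise, seen from above, until it clicks over past its detent to the off position. Then pick up the lidded grinding bowl (the bar on its lid is the handle), carry it up and over the tray of spice jars without disturbing them, and finish holding it about a finger's width above the grinder's collar, upright, centred, its two ears lined up over the two notches and never touching the grinder. Do not lower it or let go: the program finishes while the gripper holds the bowl still there, so that I can check the fit.

Things in the scene. Friction and masses are not known exactly. Their poses are not given: they have to be found in the camera images.
- grinder: White spice grinder base, fixed; 212 mm long (x), 108 wide. Round motor column (radius 54, top 68 mm high) centred at x = +45 mm; front deck 80 mm wide, 45 high, from x = -115 mm to the column, with the black selector knob at x = -75 mm. Origin on the worktop, z up. On the column a steel collar with two notches, at its +x and -x sides (the -x one faces the knob).
- seat (a point): Centre of the steel collar at the height of its top edge (78 mm above the worktop), axes as the grinder's: x runs from notch to notch. The collar is 10 mm high, inner radius 37 mm, outer radius 46 mm; each notch is about 30 mm wide.
- selector (a joint): Selector knob angle (rad), growing clockwise from above: 0 = on, a stop (as found, within 0.1: pointer towards the small dot, bar along the grinder's x); 1.3 = off, a stop (pointer towards the larger dot, 74 degrees clockwise). A sprung over-centre detent, up to 0.1 N m: released short of 0.65 it springs back to 0, past it it snaps on to 1.3 and stays.
- selector_grip (a point): On the knob's vertical axis, 73 mm above the worktop, where to grip it. The knob is a black upright bar 44 mm long, 13 mm thick, top 85 mm above the worktop, on a round skirt of radius 24 mm (its top 53 mm above the worktop). The point's x lies along the bar and turns with it; the end with the white pointer line is at -x.
- bowl: Loose steel bowl with fixed black lid, about 0.25 kg, radius 32 to 34 mm, 99 mm high. Origin: centre of its underside; z up. On the lid a black grip bar along the bowl's x, 46 mm long, 14 thick, 67 to 99 mm above the underside; grip it at about 89 mm. Two steel ears, 12 mm wide, stick out at +x and -x to 44 mm from the axis (5 to 13 mm above the underside). A half turn makes no difference.
- jar_tray: Low wooden tray, fixed, 250 mm (its x) by 62 mm by 22 mm high, floor 5 mm thick, holding four jars in a row along its x at -90, -30, 30 and 90 mm; it stands between bowl and grinder. Origin: centre of its underside.
- jar0: Spice jar with red cap, loose, 45 mm across, 106 mm high, standing in the tray (top 111 mm above the worktop), the one nearest the robot. Origin: centre of its underside.
- jar1: The second spice jar in the tray, like jar0.
- jar2: The third spice jar in the tray, like jar0.
- jar3: The fourth spice jar in the tray, farthest from the robot, like jar0.
- wallcab_l1: White wall cabinet behind and to the right, fixed: keep the arm clear of it. Its underside is 0.42 m above the worktop; from its origin (underside) it reaches 0.165 m towards the robot, handle included, and 0.30 m to either side.
Not all that is in view belongs to the job. There is more than one size of the grinder; the one meant has the size given above. What is shaped like the bowl but green is not meant.

How it is judged (in metres and radians):
On the way, in this order (a step that is already met when the one before it is completed fails the run):
1. the selector is turned past its detent to off (beyond 1.05 rad) while the bowl still stands where it was (value of joint selector above 1.05 rad and distance of bowl from where it was at the start of the episode below 0.02 m), for 0.2 s.
2. the bowl, held by the fingers, passes over the tray of jars, its underside above their tops (z of bowl in the frame of jar_tray above 0.112 m and y of bowl in the frame of jar_tray between -0.05 and 0.05 m and x of bowl in the frame of jar_tray between -0.15 and 0.15 m and contact force between bowl and the fingers above 1 N), for 0.05 s.
At the end, for the whole second after the job is handed in: The selector is off (beyond 1.05 rad); the bowl is held by the fingers and touches nothing else, still (under 20 mm/s), its underside 3 to 25 mm above the collar's top edge, within 9 mm of the seat's axis, its ears within 0.14 rad (8 degrees) of the notches either way round, upright within 0.1 rad (value of joint selector above 1.05 rad and z of bowl in the frame of seat between 0.003 and 0.025 m and horizontal distance between bowl and seat below 0.009 m and angle between the x axis of bowl and the x axis of grinder, either way round below 0.14 rad and angle between bowl's own z axis and vertical below 0.1 rad and linear speed of bowl below 0.02 m/s and contact force between bowl and the fingers above 1 N and contact force between bowl and grinder below 0.1 N); the arm keeps its last pose, push and grip.
It fails at once if the bowl touches the grinder (contact force between bowl and grinder above 0.5 N).
It fails at once if a jar in the tray is shifted by 20 mm or tipped (distance of any of jar0, jar1, jar2, jar3 from where it was at the start of the episode above 0.02 m or angle between any of jar0, jar1, jar2, jar3's own z axis and vertical above 0.3 rad).
It also fails if it takes over 59 s, if anything falls off the work surface, if the arm or the gripper's body presses on something with over 40 N, if the wrist force passes 120 N, or if a joint passes its speed limit or range.

### The arm

A 6-joint arm with a two-finger parallel gripper is mounted at the origin on a cart in front of the work surface, level with it; the furniture and walls round the work are solid. World frame = base frame: x ahead of the robot, y to its left, z up, the work surface at z = 0. Lengths are in mm, angles in rad, forces in N, time in s.
With the tool pointing down it reaches from about 350 to 800 mm from the base axis. Payload 7.3 kg.
Tool frame: the origin (TCP) lies at the very end of the fingers, on their centre line; the grasp point (between the pads) lies 19 mm behind it; z points along the fingers, x is the direction in which the jaws open and shut, and the axes are right-handed (so a half turn about z gives the same grasp; the last joint's range is limited). The gripper opens to 85 mm and grips with 20 to 120 N. Pads are 22 mm wide; open, the fingers measure 114 mm over their backs; the gripper's body (76 mm by 85 mm) begins 54 mm behind the grasp point. The pads swing forward as they close: fully open they stand 13 mm farther back than shut.
Start: joints at [1.152, 0.342, 1.524, -0, 1.275, -0.146], TCP at [141.435, 505.609, 231.322] pointing down, gripper open.
Joint ranges: [-2.53, 2.53], [-0.77, 2.02], [0.04, 2.7], [-1, 4.14], [0.28, 2.66], [-3.11, 3.11]. Speed limits (rad/s): [2.57, 2.57, 3.14, 3.14, 3.14, 3.14].

### API

Orientations are given as a rotation vector (axis times angle).
In Python, from rig import robot, eoat, capture, finish_job gives the robot as it stands. The module is installed in compiled form; this text tells all that it offers. Calls block until the motion is done:
- robot.move_ptp(position, orientation): joint-space move of the TCP to a pose.
- robot.move_l(position, rotation=None, max_speed=150): straight line of the TCP; rotation=None keeps the orientation; max_speed is the mean speed in mm/s.
- robot.set_joints(angles): joint-space move.
- eoat.gripper_to(opening, strength=None): finger opening in mm; strength is the grip in N (None keeps the last); returns when the fingers have stopped.
- robot.sleep(seconds).
- robot.ik(position, orientation): joint angles nearest the present ones, or None.
- capture(name): name is "side" or "top" or "wrist"; returns a dict with "img" (400x640x3 uint8, red, green, blue), "depth" (400x640 float32, mm along the optical axis (not along the pixel's ray), 0 where there is no reading), "mtx" (3x3 intrinsics, pixels), "world_from_camera" (4x4, takes a point from camera to world coordinates); the wrist camera has in their place "T_tool_cam" (4x4, takes a point from camera to tool coordinates, whose origin is the TCP and whose axes are the tool frame's). Camera axes: x right, y down, z forward; pixel columns grow to the right and rows downward; lengths in mm; the calibration is good to about 2 mm. A picture is of the moment at which its call begins: read the wrist's pose just before it.
A pose or a line that the arm cannot do raises robot.MotionError and nothing moves.
- finish_job(): hands the job in, once; it reports no verdict.
Readings, each from a call of its own:
- robot.get_clock(): time.
- robot.get_qpos(): joint angles.
- robot.get_joint_velocities(): joint speeds.
- robot.get_joint_efforts(): joint torques, N m.
- robot.get_eef_pos(): TCP position.
- robot.get_orientation(): TCP orientation.
- robot.get_wrist_force(): force on the tool from outside, world axes, zero at the start.
- robot.get_torque(): the same for the moment, N m.
- robot.get_finger_gap(): finger opening in mm.
Only numpy, scipy, OpenCV 4.12 (cv2) and the standard library are available. Lean on these libraries where they do the work, as an engineer would, in place of code of your own. Each camera call takes 0.05 s, during which the arm holds its last target. There are 200 camera calls.

## Working session

There is one attempt and no reset: what is moved stays moved. The work goes in short steps, each a Python script; the robot and the scene stay as the last script left them, time stands still between calls to the robot, and variables do not carry over. Pictures are saved under pics/ and viewed, about 8 in all and at most 12, crops included, and the job is handed in when it is done.

```bash
mkdir -p pics; ls; python3 - <<'E'
from rig import robot,eoat,capture
import cv2,numpy as np,pickle
d={}
for n in("top","side"):
    c=capture(n);d[n]=c
    cv2.imwrite(f"pics/{n}0.png",c["img"][:,:,::-1]);print(n,c["mtx"].tolist(),c["world_from_camera"].round(3).tolist())
pickle.dump(d,open("d0.pkl","wb"))
print(robot.get_clock(),robot.get_orientation(),robot.get_finger_gap())
E
```

```text
pics
top [[364.5775894213335, 0.0, 318.80138786410646], [0.0, 364.5775894213335, 201.82160530568143], [0.0, 0.0, 1.0]] [[0.014, -0.987, 0.163, 326.942], [-1.0, -0.013, 0.004, 23.176], [-0.002, -0.163, -0.987, 1525.998], [0.0, 0.0, 0.0, 1.0]]
side [[445.47681973343106, 0.0, 319.9053259868927], [0.0, 445.47681973343106, 198.91368794327346], [0.0, 0.0, 1.0]] [[0.968, -0.105, 0.226, 136.207], [-0.248, -0.494, 0.833, -1369.366], [0.024, -0.863, -0.504, 1077.026], [0.0, 0.0, 0.0, 1.0]]
0.1 [ 2.50235954e+00  1.89835418e+00 -1.91691308e-03] 85.64971611133197
```

View pics/top0.png

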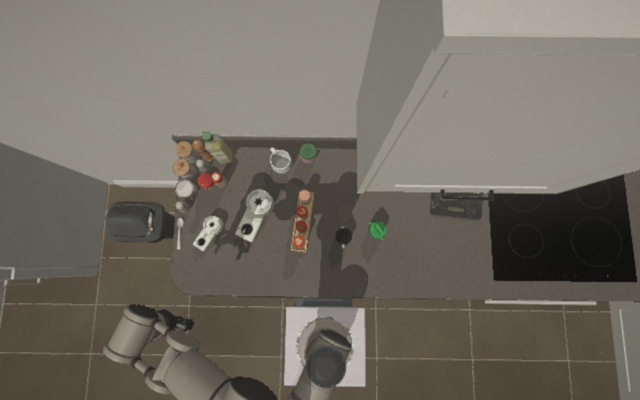

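View pics/side0.png

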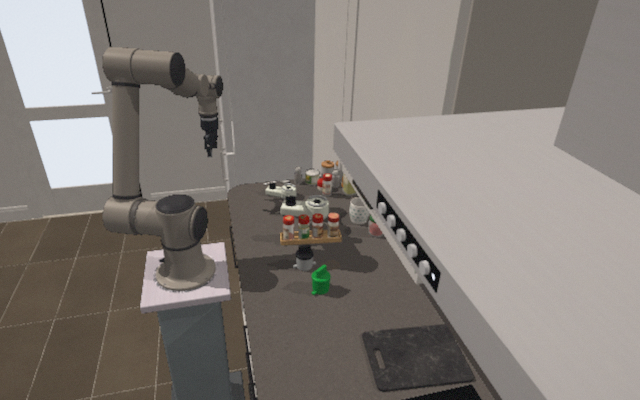

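The top view shows the large grinder with its knob at about (246,229) and collar at (259,202), and the small one at (208,233). The tray runs from (298,242) to (305,195), the bowl is at (343,237), the green decoy at (378,230), and the cabinet at the upper right. The side view agrees.

```bash
cat > h.py <<'E'
import numpy as np,cv2
from scipy.spatial.transform import Rotation as R
def ray(c,uv,z,T=None):
    T=c["world_from_camera"] if T is None else T
    uv=np.atleast_2d(np.float64(uv)); d=(np.linalg.inv(c["mtx"])@np.c_[uv,np.ones(len(uv))].T).T@T[:3,:3].T
    o=T[:3,3]; return o+d*((z-o[2])/d[:,2])[:,None]
def down(yaw):  # tool down, tool x along world yaw
    return (R.from_euler('z',yaw)*R.from_euler('x',np.pi)).as_rotvec()
def wrist(robot,capture):
    p,o=np.array(robot.get_eef_pos()),robot.get_orientation()
    c=capture("wrist");W=np.eye(4);W[:3,:3]=R.from_rotvec(o).as_matrix();W[:3,3]=p
    c["world_from_camera"]=W@c["T_tool_cam"];return c
E
python3 - <<'E'
from h import *
import pickle
d=pickle.load(open("d0.pkl","rb"));t=d["top"]
for n,uv,z in(("knob",(246,229),85),("collar",(259,202),78),("bowl",(343,237),99),("green",(378,230),99),("jar0",(298,242),111),("jar3",(305,195),111),("small",(212,223),60)):
    print(n,ray(t,uv,z).round())
from rig import robot,capture
T=capture("wrist")["T_tool_cam"];print(T.round(3).tolist())
a=cv2.resize(t["img"][140:290,180:400],None,fx=3.5,fy=3.5,interpolation=cv2.INTER_CUBIC)
cv2.imwrite("pics/topc.png",a[:,:,::-1])
for y in(0,.5,1,-.5):
  q=robot.ik([560,320,330],down(y));print(y,None if q is None else np.round(q,2))
E
```

```text
knob [[452. 316.  85.]]
collar [[562. 270.  78.]]
bowl [[425. -67.  99.]]
green [[ 454. -204.   99.]]
jar0 [[402. 107. 111.]]
jar3 [[587.  84. 111.]]
small [[477. 460.  60.]]
[[1.0, 0.001, -0.0, -1.858], [-0.001, 0.952, 0.307, -77.867], [0.0, -0.307, 0.952, -142.762], [0.0, 0.0, 0.0, 1.0]]
0 [ 0.4   0.54  0.95 -0.    1.65  0.4 ]
0.5 [ 0.4   0.54  0.95  0.    1.65 -0.1 ]
1 [ 0.4   0.54  0.95 -0.    1.65 -0.6 ]
-0.5 [0.4  0.54 0.95 0.   1.65 0.9 ]
```

View pics/topc.png

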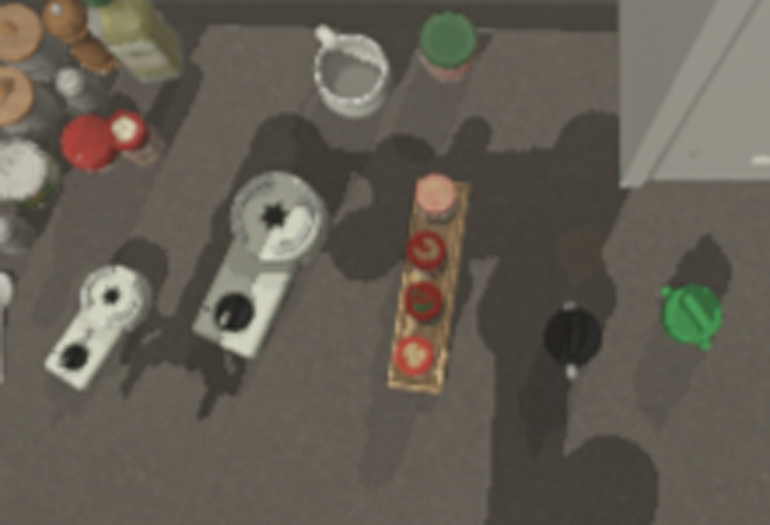

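```bash
python3 - <<'E'
from h import *
import pickle
from rig import robot,capture
psi=-0.396;u=np.array([np.cos(psi),np.sin(psi)])
p=np.array([452,316])+30*u
robot.move_ptp([*p,230],down(psi+np.pi/2))
c=wrist(robot,capture);pickle.dump(c,open("w1.pkl","wb"))
cv2.imwrite("pics/w1.png",c["img"][:,:,::-1]);print(robot.get_clock(),robot.get_eef_pos(),robot.get_qpos())
E
```

```text
1.6583 [478.84363774 305.4666     230.10034406] [ 4.32733949e-01  4.22017253e-01  1.40473336e+00  3.44085726e-04
  1.31483430e+00 -7.43884348e-01]
```

View pics/w1.png

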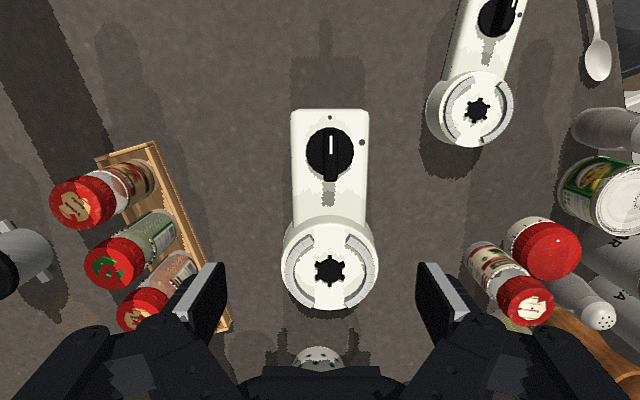

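The large grinder is seen whole: knob at (330,153) with its pointer towards the small dot (330,117), the larger dot at (362,142), and the collar centre at (330,271) with notches up and down. Next I'll measure the column, deck and knob from masks.

```bash
python3 - <<'E'
from h import *
import pickle
c=pickle.load(open("w1.pkl","rb"));im=c["img"];hsv=cv2.cvtColor(im,cv2.COLOR_RGB2HSV)
print("px",[im[y,x].tolist() for y,x in((180,305),(130,320),(270,295),(250,300),(250,370),(20,330),(300,290))])
m=cv2.inRange(hsv,(0,0,130),(179,45,255));m=cv2.morphologyEx(m,cv2.MORPH_OPEN,np.ones((3,3)))
n,l=cv2.connectedComponents(m);k=(l==l[190,305]).astype(np.uint8)
ct=max(cv2.findContours(k,0,1)[0],key=cv2.contourArea)[:,0].astype(float);print(cv2.boundingRect(ct.astype(np.int32)))
v=ct[:,1]
from scipy.optimize import least_squares
P=ray(c,ct[v>235],68)[:,:2]
f=least_squares(lambda s:np.hypot(*(P-s[:2]).T)-s[2],[562,270,54],loss="soft_l1");print("column",f.x.round(1),np.abs(f.fun).max())
D=ct[(v>125)&(v<205)];L=ray(c,D[D[:,0]<330],45)[:,:2];Rr=ray(c,D[D[:,0]>330],45)[:,:2]
ls=[cv2.fitLine(a.astype(np.float32),cv2.DIST_HUBER,0,.01,.01).ravel() for a in(L,Rr)]
for a in ls:print("edge",np.degrees(np.arctan2(a[1],a[0])),a[2:])
ang=[np.arctan(a[1]/a[0]) for a in ls];y=np.mean(ang);nv=np.array([-np.sin(y),np.cos(y)])
print("yaw",y,"deck mid n",nv@(ls[0][2:]+ls[1][2:])/2,"width",nv@(ls[0][2:]-ls[1][2:]),"col n",nv@f.x[:2])
b=cv2.inRange(hsv,(0,0,0),(179,255,70));b[:,:290]=0;b[:,370:]=0;b[:118]=0;b[195:]=0
b=cv2.morphologyEx(b,cv2.MORPH_OPEN,np.ones((3,3)))
kc=max(cv2.findContours(b,0,1)[0],key=cv2.contourArea)[:,0].astype(float);print("knob bbox",cv2.boundingRect(kc.astype(np.int32)))
Q=ray(c,kc[kc[:,1]<170],53)[:,:2];g=least_squares(lambda s:np.hypot(*(Q-s).T)-24,[452,316],loss="soft_l1");print("knob",g.x.round(1),np.abs(g.fun).max())
uy=np.array([np.cos(y),np.sin(y)]);print("col-knob",(f.x[:2]-g.x)@uy,(f.x[:2]-g.x)@nv)
w=cv2.inRange(hsv,(0,0,170),(179,60,255));w[:,:322]=0;w[:,340:]=0;w[:134]=0;w[156:]=0
yy,xx=np.nonzero(w);q=ray(c,np.c_[xx,yy],85)[:,:2];print("pointer",len(q),q.mean(0), cv2.fitLine(q.astype(np.float32),2,0,.01,.01).ravel()[:2])
# depth check
dz=c["depth"];
def pt(u,vv):
    z=dz[vv,u];X=np.linalg.inv(c["mtx"])@[u,vv,1]*z;return (c["world_from_camera"]@[*X,1])[:3].round(1)
for uv in((305,190),(290,270),(330,150),(330,295),(365,240),(300,60)):print(uv,pt(*uv))
E
```

```text
px [[245, 245, 234], [3, 3, 7], [254, 254, 244], [209, 209, 199], [240, 240, 223], [94, 88, 77], [86, 78, 72]]
(281, 109, 98, 201)
column [567.7 276.1  51.4] 5.470779125617021
edge -22.160927 [461.33133 278.73608]
edge -22.49345 [482.93567 352.10947]
yaw -0.38968295 deck mid n 471.13666 width -76.07993 col n 471.0849798176278
knob bbox (306, 128, 48, 54)
knob [458.7 321. ] 1.8975300230418881
col-knob 117.82073996043432 -0.09724187593534542
pointer 36 [447.17940135 325.79830728] [ 0.9268212  -0.37550294]
(305, 190) [406.6 333.5 372.8]
(290, 270) [549.7 240.1  77.8]
(330, 150) [451.3 323.6  86.2]
(330, 295) [598.8 264.3  67.8]
(365, 240) [552.5 321.5  67.9]
(300, 60) [365.  327.1  -0.8]
```

```bash
python3 - <<'E'
from h import *
import pickle
from rig import robot,capture,eoat
psi=-0.39;K=[457.7,321.4]
rot=down(psi+np.pi/2)
robot.move_ptp([*K,130],rot)
eoat.gripper_to(45,40)
robot.move_l([*K,58],rot,80)
eoat.gripper_to(0,40)
print(robot.get_clock(),robot.get_finger_gap(),robot.get_wrist_force(),robot.get_eef_pos())
q=np.array(robot.get_qpos())
for a in(.42,.84,1.26):
    t=q.copy();t[5]+=a;robot.set_joints(t);print(a,robot.get_finger_gap(),np.round(robot.get_torque(),2),np.round(robot.get_wrist_force(),1))
eoat.gripper_to(45)
p=robot.get_eef_pos();robot.move_l([p[0],p[1],140],None,150)
# look from the earlier viewpoint style, on the way
u=np.array([np.cos(psi),np.sin(psi)])
p=np.array(K)+80*u
robot.move_ptp([*p,240],rot)
eoat.gripper_to(85)
c=wrist(robot,capture);pickle.dump(c,open("w2.pkl","wb"))
cv2.imwrite("pics/w2.png",c["img"][:,:,::-1]);print(robot.get_clock(),robot.get_eef_pos())
E
```

```text
4.0667 12.404717214838632 [1.41002739 5.69552064 1.48485995] [458.50226567 322.76859765  58.75744786]
0.42 12.26845007855234 [-0.13  0.15  0.03] [ 0.8  0.4 -0.7]
0.84 12.587759342655824 [-0.17  0.59 -0.08] [-2.4 -1.3  0.6]
1.26 12.282867508996853 [-0.14  1.13 -0.12] [-4.2 -0.1  2.7]
8.3833 [531.66708528 291.03441067 240.04744198]
```

View pics/w2.png

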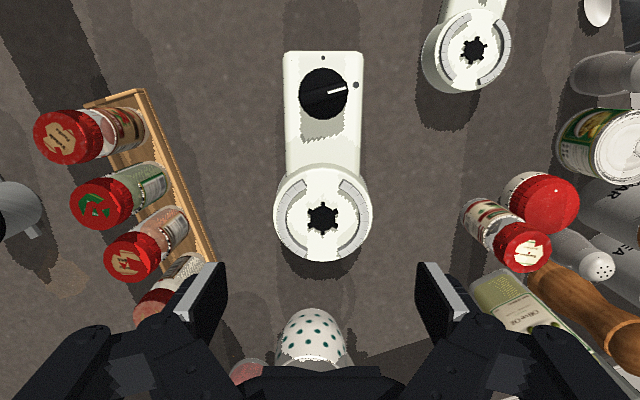

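The pointer now aims at the larger dot, so the selector is off. Next I'll measure the collar from depth and take a look over the bowl.

```bash
cat >> h.py <<'E'
def cloud(c):
    d=c["depth"].astype(float);v,u=np.indices(d.shape);X=np.stack([u,v,np.ones_like(d)],-1)@np.linalg.inv(c["mtx"]).T*d[...,None]
    T=c["world_from_camera"];W=X@T[:3,:3].T+T[:3,3];W[d==0]=np.nan;return W
E
python3 - <<'E'
from h import *
import pickle
from rig import robot,capture,eoat
from scipy.optimize import least_squares
for f in("w1.pkl","w2.pkl"):
    W=cloud(pickle.load(open(f,"rb")));r=np.hypot(W[...,0]-567,W[...,1]-276)
    m=(abs(W[...,2]-78)<3)&(r<60);P=W[m][:,:2]
    ctr=least_squares(lambda s:np.maximum(np.hypot(*(P-s).T)-46,0)+np.maximum(37-np.hypot(*(P-s).T),0),[567,276],loss="soft_l1").x
    ec,er=cv2.minEnclosingCircle(P.astype(np.float32))
    h=P-ctr;a=np.arctan2(h[:,1],h[:,0]);rr=np.hypot(*h.T);sel=(rr>36)&(rr<47)
    ax=.5*np.angle(np.exp(2j*a[sel]).mean())  # axis of the ring arcs (grinder y)
    m2=(abs(W[...,2]-68)<3)&(r<62);e2=cv2.minEnclosingCircle(W[m2][:,:2].astype(np.float32))
    print(f,len(P),"ctr",ctr.round(1),"enc",np.round(ec,1),er,"r",np.percentile(rr,[1,50,99]).round(1),"notch axis",ax-np.pi/2,"col",e2)
robot.move_ptp([430,-67,230],down(np.pi/2))
c=wrist(robot,capture);pickle.dump(c,open("w3.pkl","wb"))
cv2.imwrite("pics/w3.png",c["img"][:,:,::-1]);print(robot.get_clock(),robot.get_eef_pos())
E
```

```text
w1.pkl 1587 ctr [569.2 275.5] enc [569.  275.1] 46.30704879760742 r [ 8.4 41.5 46.2] notch axis -0.39073772588099387 col ((568.3934326171875, 275.3644714355469), 51.688194274902344)
w2.pkl 1738 ctr [568.5 275.1] enc [569.1 275. ] 46.329811096191406 r [ 8.3 41.4 46.1] notch axis -0.39034013435840365 col ((568.5072021484375, 275.1030578613281), 51.79008102416992)
9.825 [430.50916348 -66.47814218 230.09295677]
```

View pics/w3.png

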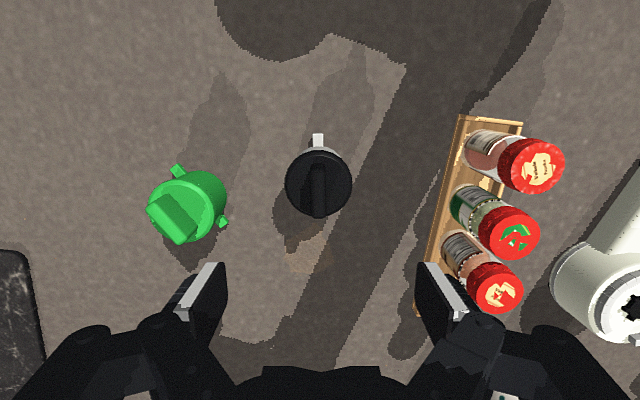

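Wrist view over the bowl: black lid at (318,183), its bar almost along the image's vertical, one ear at (318,140); the green decoy is left of it. Bar pose from depth next, and the tray's from jar tops.

```bash
python3 - <<'E'
from h import *
import pickle
c=pickle.load(open("w3.pkl","rb"));W=cloud(c);im=c["img"].astype(int)
dark=(im.max(2)<60);z=W[...,2];r=np.hypot(W[...,0]-425,W[...,1]+67)
m=(r<60)&dark&(z>92)&(z<106);P=W[m][:,:2].astype(np.float32);print("bar",len(P),cv2.minAreaRect(P),cv2.fitLine(P,2,0,.01,.01).ravel(),np.median(z[m]))
m=(r<60)&dark&(z>60)&(z<75);P=W[m][:,:2].astype(np.float32);print("lid",len(P),cv2.minEnclosingCircle(P),np.median(z[m]))
m=(r<75)&(z<20)&(z>8)&(im.min(2)>120);
if m.sum():print("ear",m.sum(),W[m].mean(0))
red=(im[...,0]>140)&(im[...,1]<110)&(z>104)&(z<118)
n,l,s,ce=cv2.connectedComponentsWithStats(red.astype(np.uint8))
for i in range(1,n):
    if s[i,4]>100:print("jar",s[i,4],cv2.minEnclosingCircle(W[l==i][:,:2].astype(np.float32)),np.median(W[l==i][:,2]))
E
```

```text
bar 777 ((434.32958984375, -71.88382720947266), (45.77491760253906, 13.960390090942383), 0.2640517055988312) [ 9.9975944e-01  2.1932671e-02  4.3278391e+02 -7.1449814e+01] 98.58885905858983
lid 2694 ((434.4830322265625, -71.45604705810547), 33.336544036865234) 66.93479133187682
ear 179 [399.36150618 -71.30271695  13.38595221]
jar 1366 ((408.1931457519531, 107.79521942138672), 22.25738525390625) 111.11294645947629
jar 1530 ((469.1405944824219, 100.14840698242188), 22.486888885498047) 111.34804754196992
jar 1146 ((525.7816772460938, 96.49244689941406), 22.854326248168945) 111.2598730699026
```

```bash
python3 - <<'E'
from h import *
import pickle
from rig import robot,capture,eoat
B=[434.4,-71.6];S=[568.9,275.2];r0=down(.01+np.pi/2);r1=down(-.39+np.pi/2)
robot.move_ptp([*B,140],r0);eoat.gripper_to(50,70)
robot.move_l([*B,71],r0,80)
eoat.gripper_to(0,70);robot.sleep(.2)
z0=robot.get_eef_pos();print(robot.get_clock(),robot.get_finger_gap(),np.round(robot.get_wrist_force(),1),z0)
robot.move_l([z0[0],z0[1],235],None,120)
print(robot.get_clock(),robot.get_finger_gap(),np.round(robot.get_wrist_force(),1))
robot.move_l([*S,235],r1,130);robot.sleep(.3)
print(robot.get_clock(),robot.get_finger_gap(),np.round(robot.get_wrist_force(),1),robot.get_eef_pos(),robot.get_orientation()-r1)
c=wrist(robot,capture);s=capture("side");pickle.dump((c,s,z0[2]),open("w4.pkl","wb"))
a=cv2.resize(s["img"][150:280,240:400],(640,520));a=np.vstack([a[::1],]);b=cv2.resize(c["img"],(800,500))
cv2.imwrite("pics/w4.png",c["img"][:,:,::-1]);cv2.imwrite("pics/s4.png",a[:,:,::-1])
E
```

```text
12.35 12.629192807607291 [-0.3  1.   3. ] [434.52155384 -71.58959647  71.16441779]
13.8667 12.947355954942822 [ 0.  -1.2 -3. ]
17.175 12.789061106753818 [ 1.1 -0.7 -3.5] [568.90063979 275.11343807 235.0286783 ] [ 7.93264108e-05 -1.61546546e-04  1.45460482e-05]
```

View pics/w4.png

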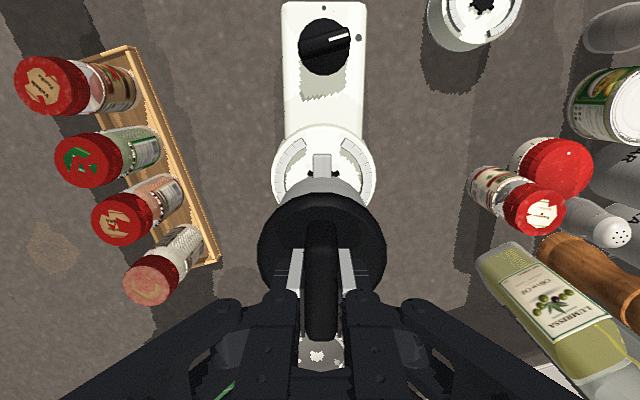

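The bowl is held, with its ear at (322,165) in line with the notch and knob; the jars stand undisturbed. I'll check the lid's centre, height and tilt in depth, then descend.

```bash
cat > chk.py <<'E'
from h import *
def lid(c,S,zt):  # lid disc (67 mm above underside) and bar axis in depth
    W=cloud(c);im=c["img"].astype(int);z=W[...,2];r=np.hypot(W[...,0]-S[0],W[...,1]-S[1])
    m=(im.max(2)<60)&(abs(z-zt)<6)&(r<38);P=W[m];A=np.c_[P[:,:2]-S,np.ones(len(P))]
    k=np.linalg.lstsq(A,P[:,2],rcond=None)[0]
    print("lid n",len(P),"underside z",k[2]-67,"tilt",k[:2].round(3),"enc",cv2.minEnclosingCircle(P[:,:2].astype(np.float32)))
    v=np.nonzero((im.min(2)>110)&(z>zt-66)&(z<zt-48)&(r>34)&(r<52))
    if len(v[0]):e=W[v].mean(0)-[*S,0];print("ear n",len(v[0]),e.round(1),"yaw",np.arctan2(-e[1],-e[0]))
E
python3 - <<'E'
from chk import *
import pickle
from rig import robot,capture,eoat
c,s,z0=pickle.load(open("w4.pkl","rb"));S=np.array([568.9,275.2])
lid(c,S,67+235-z0)
robot.move_l([*S,z0+78+25],None,80)
robot.move_l([*S,z0+78+14],None,30);robot.sleep(.5)
print(robot.get_clock(),robot.get_finger_gap(),np.round(robot.get_wrist_force(),1),robot.get_eef_pos())
c=wrist(robot,capture);s=capture("side");lid(c,S,67+92)
cv2.imwrite("pics/w5.png",c["img"][:,:,::-1]);cv2.imwrite("pics/s5.png",cv2.resize(s["img"][160:260,240:400],(800,500),interpolation=cv2.INTER_CUBIC)[:,:,::-1])
E
```

```text
lid n 6182 underside z 163.8918737633658 tilt [ 0.023 -0.003] enc ((568.67041015625, 273.5884704589844), 33.282073974609375)
ear n 315 [-36.4  13.4 176.7] yaw -0.3526227153425172
19.2 12.721416260518268 [ 0.1  0.1 -2. ] [568.90845202 275.2173253  163.21522689]
lid n 6178 underside z 92.08800967051803 tilt [ 0.024 -0.004] enc ((568.7899780273438, 273.6159973144531), 33.289310455322266)
ear n 315 [-36.3  13.5 105. ] yaw -0.354661866577596
```

View pics/s5.png

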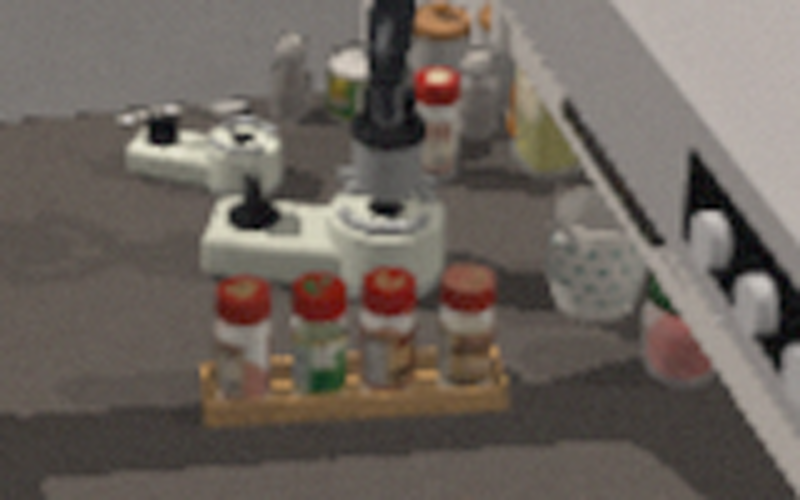

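View pics/w5.png

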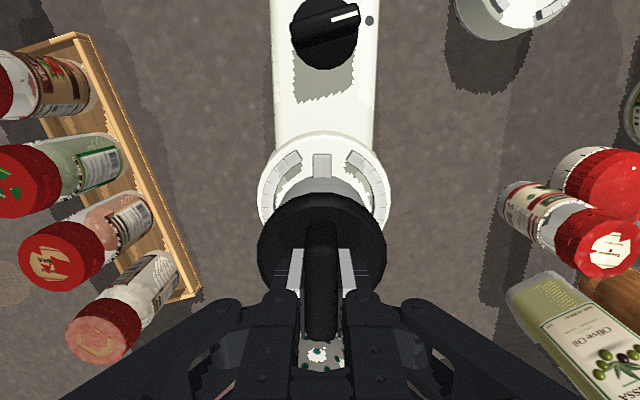

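The side view shows a clear gap between bowl and collar. In the wrist view the ear (322,166) sits midway between the notch edges (about 300 and 347). Everything is well within tolerance, so I'm handing it in.

```bash
python3 - <<'E'
from rig import robot,finish_job
print(max(abs(robot.get_joint_velocities())),robot.get_finger_gap(),robot.get_clock())
finish_job()
E
```

```text
0.001702051786730117 12.61017904580949 19.3
the job is handed in; nothing more can be done
```

I turned the selector to off, then gripped the bowl by its lid bar and carried it over the middle of the jar tray. The bowl's underside was about 164 mm up, against jar tops at 111 mm. I handed the job in at 19.3 s, with the gripper still holding the bowl above the collar.

Last checks:
- **Selector:** the pointer is at the larger dot, seen from above in the wrist view.
- **Height:** the underside is about 14 mm above the collar's top edge, by depth and by arm position. The side view shows a clear gap, and the wrist force showed only the bowl's weight.
- **Centring:** the lid centre measures about 1.6 mm from the collar axis (limit 9 mm).
- **Ears:** measured from the lid centre, they are at about -0.395 rad against notches at -0.390. Measured from the nominal axis the figure was -0.354, still well within 0.14.
- **Tilt:** about 0.024 rad (limit 0.1).
- **Stillness and jars:** the arm was still at hand-in, and the jars look undisturbed in both views.

No check failed. One disagreement remains: the arm's own position reading put the bowl exactly on the axis, while the depth image gave the 1.6 mm offset. I left it uncorrected because it is well inside tolerance.

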